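Open the latched mould cover of a mounting press and load a resin preform

TASK

Open the sliding cover of the mounting press: pull its red spring plunger knob up to free it, then slide the cover towards the control console until the plunger drops into the hole that holds it open. Then let the green resin preform go, end first, into the funnel, so that it ends standing down in the mould, and leave everything else on the bench as it is.

Things in the scene. Friction and masses are not known exactly. Their poses are not given: they have to be found in the camera images.
- press: Benchtop mounting press, fixed: white-blue housing 270 mm (x) by 430 mm (y), steel deck 220 mm above the bench. Origin on the bench, 10 mm in -y from under the deck's middle; -x is its front, z up. A control console, top 280 mm above the bench, is at the +y end of the deck (y 152 to 222 mm). Two cover guide rails run along y at x -128 to -111 and 71 to 88 mm, tops 250 mm above the bench.
- cover (a joint): How far the cover has slid from shut, in m: 0 shut (over the funnel), 0.130 open and in line with the open hole, end stop at 0.131. It moves along the press's +y, towards the console; sliding friction about 2 N. The plunger's pin locks it at 0 and again at 0.130.
- plunger (a joint): How far the plunger knob is pulled up, in m: 0 with the pin home in a hole, limit 0.015. The pin must be raised 10 mm to clear the hole; between the two holes it rides on the index strip at 0.010 if let go, and it springs down by itself over the open hole. The spring pulls down with 5 N at 0 and about 10 N at 0.012.
- knob (a point): Middle of the red plunger knob, upright: 32 mm across and 19 mm high, over a collar 23 mm across, 7 mm high, and a steel bush. It stands on the cover near its front edge; with the pin home this point is 275 mm above the bench, 32 mm above the cover's top face. It moves with cover and plunger; its y is the way the cover opens, its z the way the knob is pulled.
- cover_top (a point): Centre of the top face of the sliding cover: aluminium plate with a blue panel, 185 mm along x (92 mm each way), 130 mm along y, 10 mm thick, top 243 mm above the bench. Axes as the press's.
- funnel (a point): Centre of the round funnel mouth in the deck, 231 mm above the bench, under the shut cover. 90 mm across at the mouth, narrowing over 40 mm of depth to an upright round bore 56 mm across. z up.
- mould_seat (a point): Centre of the seat at the bottom of the bore, 115 mm below the funnel mouth: the top of the specimen lying on the ram, on which the preform comes to stand. z up.
- tray: Shallow steel tray, 270 mm (its x) by 105 mm (its y), rim 12 mm high, floor 4 mm thick, fixed on the bench, origin under its middle. The three preforms stand on it in a row along its x, 85 mm apart.
- preform_green_mid (a point): Centre of the green preform: solid resin cylinder 46 mm across, 64 mm tall, 0.14 kg, standing on end in the tray; this point is 32 mm above its foot. Its z is its axis; either end may go first.
- preform_black_mid (a point): Centre of the black preform, same size; stays.
- preform_brown_mid (a point): Centre of the brown preform, same size; stays.
- mouse: Black computer mouse, 110 by 60 by 31 mm, origin under its middle; stays.
- brush: Mould brush, 170 mm long, lying along its x, origin under it; stays.
- mount: Finished black specimen mount, 40 mm across and 28 mm high, origin under it; stays.
- bottle: Amber bottle, 68 mm across, 150 mm high, origin under it; stays.
- objective: Microscope objective standing on end, 38 mm across, 60 mm high, origin under it; stays.

How it is judged:
By the outcome, as a careful person would: the job done as asked, in the order asked, and still so for the second after the job is handed in, with the robot touching nothing.
It also fails if it takes over 58 s, if anything falls off the work surface, if the arm or the gripper's body presses on something with over 40 N, if the wrist force passes 120 N, or if a joint passes its speed limit or range.

ROBOT

A 7-joint arm with a two-finger parallel gripper is mounted at the origin on the work surface. World frame = base frame: x ahead of the robot, y to its left, z up, the work surface at z = 0. Lengths are in m, angles in rad, forces in N, time in s.
With the tool pointing down it reaches from about 0.425 to 0.925 m from the base axis. Payload 6.8 kg.
Tool frame: the origin (TCP) lies on the front face of the gripper's body, between the roots of the fingers; the fingertips stand 73 mm ahead of it and the grasp point (between the pads) lies 54 mm ahead of it; z points along the fingers, y is the direction in which the jaws open and shut (so a half turn about z gives the same grasp; the last joint's range is limited). The gripper opens to 85 mm and grips with 20 to 120 N. Pads are 22 mm wide; open, the fingers measure 114 mm over their backs; the gripper's body (76 mm by 85 mm) begins 54 mm behind the grasp point. The pads swing forward as they close: fully open they stand 13 mm farther back than shut.
Start: joints at [-0.108, 0.477, 0.022, 1.555, -0.011, 1.109, -0.083], TCP at [0.675, 0, 0.304] pointing down, gripper open.
Joint ranges: [-2.96, 2.96], [-0.34, 2.1], [-1.41, 1.46], [0.24, 2.44], [-1.37, 4.51], [0.17, 1.92], [-2.96, 2.96]. Speed limits (rad/s): [2.39, 2.39, 3.14, 3.14, 3.14, 3.14, 3.14].

INTERFACE

Orientations are given as a unit quaternion [w, x, y, z].
In Python, from station import get_obs, read_camera, hand_in, spot_in, cut_out, spot_point gives the robot as it stands. The module is installed in compiled form; this text tells all that it offers.
- The arm moves only by the tool move_arm, never from a script. Its arguments are lists of equal length, an entry for each row: "gripper": the opening, from 0 (shut) to 1 (fully open); "xyz": the shift along the tool's x, y, z in cm, a list of three; "twist": the turn about the tool's z in rad. A call has 1 to 5 rows; each row is the pose to reach, as a shift and turn from the pose commanded when the call began, along the tool's axes at that moment; what a row does not reach only later rows make up. A row lasts 1/12 s, in which the tool goes at most 41.7 mm and 7.16 degrees, less where a joint would pass 70% of its speed; a pose out of reach is approached as far as the arm can. A call with a gripper value outside its range is refused whole. The fingers move at their own pace and stop on an object; "squeeze" is the grip in N (left out, the last holds). Time passes only in rows, so rows that repeat a pose let the fingers close. It gives the time, the measured TCP pose, the force and the opening at its end, in the units of the state.
- get_obs(): the state, without advancing time (a new reading comes with each control period).
- read_camera(name): name is "scene" or "side" or "wrist"; returns a dict with "pixels" (384x512x3 uint8, red, green, blue), "fx", "fy", "cx", "cy" (pixels), "R" (3x3) and "t" (3): a world point X has camera coordinates R X + t. Camera axes: x right, y down, z forward; pixel columns grow to the right and rows downward; lengths in m; the calibration is good to about 2 mm. A picture is of the moment at which its call begins. There is no depth.
- hand_in(): hands the job in, once; it reports no verdict.
Trained networks look in the newest picture that a camera, given by its name, has taken for a name from the list of things; names that differ only in an ending like _2 or _b are one class to them, and where a whole thing is asked for, a point or a joint stands for the part that bears it (a point fixed in the world has none). Each returns a list of dicts, best first, with "p" (0 to 1); they miss things now and then, are a little off and sometimes report something else, mostly with a low value. They report only what shows in the picture. A call takes as long as a camera call.
- spot_in(query, camera): "centre" ([x, y, z] in m, in world coordinates, good to about 4 mm: the middle of the surface that is visible of it).
- cut_out(query, camera): "pixels" (384x512 bool, what is visible of it).
- spot_point(query, camera): "centre" ([x, y, z] in m, in world coordinates, good to about 4 mm: a listed point, or the origin of a listed thing).
The state is a dict: "t": time; "q": joint angles; "joint_vel": joint speeds; "joint_torque": joint torques, N m; "eef_pos": TCP position; "tool_rot": TCP orientation; "contact_force": force on the tool from outside, world axes, zero at the start; "torque": the same for the moment, N m; "gripper_width": opening from 0.0 (shut) to 1.0 (fully open).
Only numpy, scipy, OpenCV 4.12 (cv2) and the standard library are available. Lean on these libraries where they do the work, as an engineer would, in place of code of your own. Each camera call takes 0.05 s, during which the arm holds its last target.

## Working session

There is one attempt and no reset: what is moved stays moved. The work goes in short steps, Python scripts to look and compute and a tool call to move; the robot and the scene stay as the last step left them, time stands still between calls to the robot, and variables do not carry over. Pictures are saved under pics/ and viewed, and the job is handed in when it is done.

Besides the shell and the picture viewer there is one more tool, called after ">>>" by a JSON object that holds its "api" and its "payload", one argument or row to a line. move_arm: Moves the arm, as the interface text tells. Its arguments: {"type":"object","properties":{"gripper":{"type":"array","items":{"type":"number"}},"xyz":{"type":"array","items":{"type":"array","items":{"type":"number"}}},"twist":{"type":"array","items":{"type":"number"}},"squeeze":{"type":"number"}},"required":["gripper","xyz","twist"]}

```bash
mkdir -p pics; python3 - <<'E'
from station import *
import cv2,numpy as np
o=get_obs();print(o['t'],o['eef_pos'],o['tool_rot'],o['gripper_width'])
ims=[]
for c in ['scene','side','wrist']:
    r=read_camera(c);cv2.imwrite(f'pics/{c}0.png',r['pixels'][:,:,::-1])
for c in ['scene','side']:
    for q in ['knob','cover_top','funnel','preform_green_mid','preform_black_mid','preform_brown_mid','tray','press','mould_seat','bottle','objective','mount','mouse','brush']:
        s=spot_point(q,c)
        print(c,q,[(np.round(d['centre'],3).tolist(),round(d['p'],2)) for d in s[:2]])
print(get_obs()['t'])
E
```

```text
0.0 [ 6.74521498e-01 -2.31228904e-05  3.02906712e-01] [-6.07983671e-04  7.07101489e-01  7.07111455e-01 -7.10308970e-04] 1.000291344007076
scene knob [([0.541, 0.114, 0.27], 0.54)]
scene cover_top [([0.606, 0.096, 0.246], 0.7)]
scene funnel [([0.628, 0.095, 0.23], 0.72)]
scene preform_green_mid [([0.398, -0.354, 0.034], 0.62), ([0.539, 0.113, 0.269], 0.55)]
scene preform_black_mid [([0.572, -0.333, 0.035], 0.45)]
scene preform_brown_mid [([0.485, -0.334, 0.041], 0.64)]
scene tray [([0.48, -0.333, -0.004], 0.64)]
scene press []
scene mould_seat []
scene bottle [([0.587, -0.538, 0.002], 0.53)]
scene objective []
scene mount [([0.365, -0.127, 0.002], 0.54)]
scene mouse [([0.366, 0.435, 0.001], 0.59)]
scene brush [([0.385, 0.148, 0.001], 0.6)]
side knob [([0.541, 0.108, 0.275], 0.43)]
side cover_top [([0.606, 0.094, 0.242], 0.67)]
side funnel [([0.623, 0.092, 0.231], 0.73), ([0.606, 0.094, 0.246], 0.45)]
side preform_green_mid [([0.4, -0.35, 0.036], 0.67)]
side preform_black_mid [([0.568, -0.332, 0.032], 0.66)]
side preform_brown_mid []
side tray [([0.481, -0.334, -0.0], 0.74), ([0.367, -0.131, -0.002], 0.56)]
side press []
side mould_seat []
side bottle [([0.584, -0.538, 0.0], 0.82)]
side objective [([0.706, -0.294, -0.0], 0.68)]
side mount [([0.369, -0.127, -0.004], 0.67)]
side mouse []
side brush [([0.606, 0.097, 0.247], 0.72), ([0.389, 0.149, 0.001], 0.52)]
1.55
```

View pics.

View pics/scene0.png

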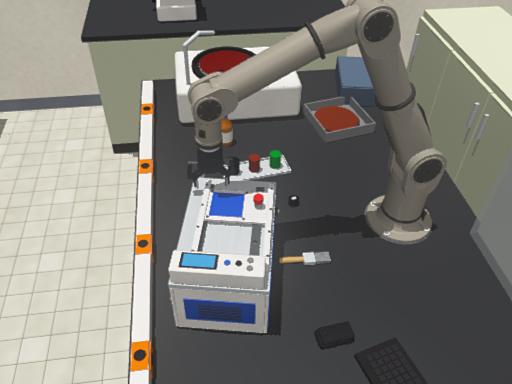

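View pics/side0.png

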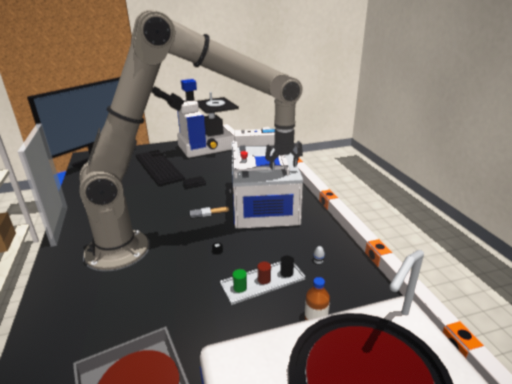

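View pics/wrist0.png

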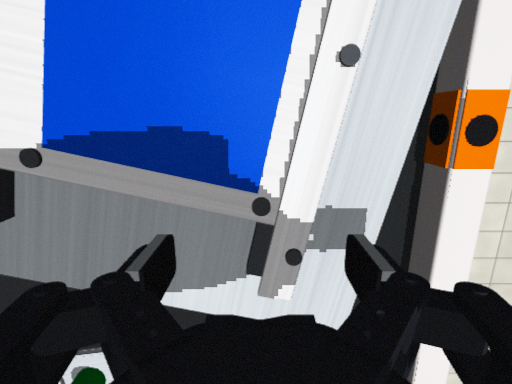

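```bash
cat > h.py <<'E'
from station import *
import cv2,numpy as np
def ray(r,uv,z):
    d=r['R'].T@np.array([(uv[0]-r['cx'])/r['fx'],(uv[1]-r['cy'])/r['fy'],1.]);c=-r['R'].T@r['t']
    return c+d*(z-c[2])/d[2]
def proj(r,X):
    p=r['R']@np.array(X)+r['t'];return np.array([r['fx']*p[0]/p[2]+r['cx'],r['fy']*p[1]/p[2]+r['cy']])
def blob(r,col,near=None,rad=40):
    hsv=cv2.cvtColor(r['pixels'],cv2.COLOR_RGB2HSV).astype(int)
    h,s,v=hsv[...,0],hsv[...,1],hsv[...,2]
    m=(((h<8)|(h>172)) if col=='red' else ((h>45)&(h<80)))&(s>120)&(v>40)
    n,l,st,ce=cv2.connectedComponentsWithStats(m.astype(np.uint8))
    return sorted([(int(st[i][4]),st[i][:4].tolist(),ce[i].round(1).tolist()) for i in range(1,n)],reverse=True)[:5]
E
python3 - <<'E'
from h import *
w=read_camera('wrist');print(-w['R'].T@w['t'],w['fx'])
a,b=ray(w,(348,55),.25),ray(w,(293,257),.25);print(a,b,np.degrees(np.arctan2((a-b)[0],(a-b)[1])))
a,b=ray(w,(31,158),.25),ray(w,(261,206),.25);print(a,b,np.degrees(np.arctan2((b-a)[1],(b-a)[0])))
s=read_camera('scene');d=read_camera('side')
for r in(s,d): print(blob(r,'red'),blob(r,'green'),-r['R'].T@r['t'])
E
```

```text
[0.67675695 0.06655024 0.374368  ] 283.28555143611345
[0.7121518  0.08999609 0.25      ] [6.92872636e-01 2.15554767e-04 2.50000000e-01] 12.11945168638258
[0.57589972 0.04824068 0.25      ] [0.67729738 0.02616291 0.25      ] -12.283551207387703
[(782, [315, 106, 43, 25], [335.7, 117.7]), (764, [200, 50, 50, 24], [221.2, 60.4]), (146, [249, 154, 11, 18], [253.7, 161.7]), (83, [254, 194, 9, 11], [257.9, 198.6]), (2, [151, 357, 1, 2], [151.0, 357.5])] [(168, [270, 150, 11, 18], [274.8, 158.5])] [0.72004179 1.13406963 1.28567814]
[(5815, [306, 326, 128, 58], [364.2, 358.7]), (2054, [98, 351, 81, 33], [142.3, 369.4]), (240, [257, 261, 14, 23], [263.8, 271.6]), (40, [241, 151, 6, 8], [243.5, 154.1]), (5, [317, 289, 5, 1], [319.0, 289.0])] [(270, [232, 269, 14, 23], [239.2, 279.6])] [ 0.20271095 -1.25020592  0.88086506]
```

```bash
python3 - <<'E'
from h import *
s=read_camera('scene');d=read_camera('side')
print(ray(s,(258.4,199),.275),ray(d,(243.6,154.6),.275))
print(ray(s,(275.2,158.7),.036),ray(d,(238.7,280.2),.036))
yaw=np.radians(-12.2);R=np.array([[np.cos(yaw),-np.sin(yaw)],[np.sin(yaw),np.cos(yaw)]])
print(R.T@(np.array([.541,.111])-[.606,.095]),R.T@(np.array([.626,.0935])-[.606,.095]))
E
```

```text
[0.54246532 0.11467456 0.275     ] [0.54246008 0.10678906 0.275     ]
[ 0.39796661 -0.34822289  0.036     ] [ 0.39804577 -0.34593797  0.036     ]
[-0.06691323  0.00190254] [0.01986531 0.00276037]
```

>>> {"api": "move_arm", "payload": {
  "gripper": [1, 1, 1, 1, 1],
  "xyz": [
    [0, 0, -4],
    [0, -2, -8],
    [2, -6, -8],
    [4, -9.5, -8],
    [5, -13.2, -8]
  ],
  "twist": [0, 0, 0, 0.1, 0.213]
}}

```text
t: 2.22
eef_pos: [0.5421, 0.052, 0.3846]
tool_rot: [0.0, 0.779, 0.627, 0.001]
contact_force: [0.7, 1.0, 0.3]
gripper_width: 1.003
```

>>> {"api": "move_arm", "payload": {
  "gripper": [1, 1],
  "xyz": [
    [0, 0, 0],
    [0, 0, 0]
  ],
  "twist": [0, 0]
}}

```text
t: 2.38
eef_pos: [0.541, 0.0509, 0.3843]
tool_rot: [-0.0, 0.777, 0.629, 0.0]
contact_force: [0.7, -0.5, 0.8]
gripper_width: 1.002
```

```bash
python3 - <<'E'
from h import *
w=read_camera('wrist');cv2.imwrite('pics/w1.png',w['pixels'][:,:,::-1])
o=get_obs();print(o['t'],o['eef_pos'],o['tool_rot'])
for b in blob(w,'red')[:2]: print(b,ray(w,b[2],.2845))
print(spot_point('knob','wrist')[:1],spot_point('cover_top','wrist')[:1])
E
```

```text
2.4333 [0.54261096 0.0502211  0.38452292] [3.52819717e-04 7.77791469e-01 6.28522106e-01 5.17408524e-04]
(2188, [215, 102, 53, 53], [241.4, 127.5]) [0.54437784 0.11150914 0.2845    ]
[] [{'centre': [0.3844, 0.1481, -0.0013], 'p': 0.74}]
```

View pics/w1.png

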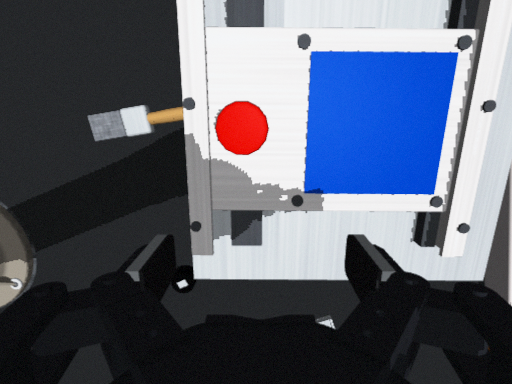

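>>> {"api": "move_arm", "payload": {
  "gripper": [1, 1, 1, 1, 1],
  "xyz": [
    [3, -0.6, 0],
    [6, -1.1, 0],
    [6, -1.1, 3],
    [6, -1.1, 5.6],
    [6, -1.1, 5.6]
  ],
  "twist": [0, 0, 0, 0, 0]
}}

```text
t: 2.95
eef_pos: [0.5438, 0.1104, 0.3229]
tool_rot: [-0.001, 0.778, 0.628, -0.004]
contact_force: [-1.5, -0.9, -1.3]
gripper_width: 0.999
```

>>> {"api": "move_arm", "payload": {
  "gripper": [0, 0, 0, 0, 0],
  "xyz": [
    [0, 0, 0],
    [0, 0, 0],
    [0, 0, 0],
    [0, 0, 0],
    [0, 0, 0]
  ],
  "twist": [0, 0, 0, 0, 0],
  "squeeze": 60
}}

```text
t: 3.37
eef_pos: [0.5434, 0.1117, 0.3296]
tool_rot: [-0.002, 0.778, 0.628, -0.001]
contact_force: [-9.7, 0.4, 7.2]
gripper_width: 0.351
```

>>> {"api": "move_arm", "payload": {
  "gripper": [0, 0, 0, 0, 0],
  "xyz": [
    [0, 0, 0],
    [0, 0, 0],
    [0, 0, -0.5],
    [0, 0, -1.0],
    [0, 0, -1.2]
  ],
  "twist": [0, 0, 0, 0, 0]
}}

```text
t: 3.78
eef_pos: [0.5433, 0.1117, 0.3394]
tool_rot: [-0.001, 0.778, 0.628, -0.001]
contact_force: [-5.3, 3.7, -10.4]
gripper_width: 0.352
```

>>> {"api": "move_arm", "payload": {
  "gripper": [0, 0],
  "xyz": [
    [0, 0, 0],
    [0, 0, 0]
  ],
  "twist": [0, 0]
}}

```text
t: 3.95
eef_pos: [0.5433, 0.1116, 0.3388]
tool_rot: [-0.001, 0.778, 0.628, -0.002]
contact_force: [-5.2, 3.1, -9.1]
gripper_width: 0.35
```

```bash
python3 - <<'E'
from h import *
for c in['wrist','side']:
  w=read_camera(c);cv2.imwrite(f'pics/{c}2.png',w['pixels'][:,:,::-1])
d=w
cv2.imwrite('pics/s2z.png',cv2.resize(w['pixels'][110:230,190:350,::-1],None,fx=5,fy=5))
o=get_obs();print(o['t'],o['eef_pos'],o['contact_force'])
E
```

```text
4.05 [0.54329715 0.11156875 0.33869621] [-4.4377541   3.56418378 -8.96472497]
```

View pics/s2z.png

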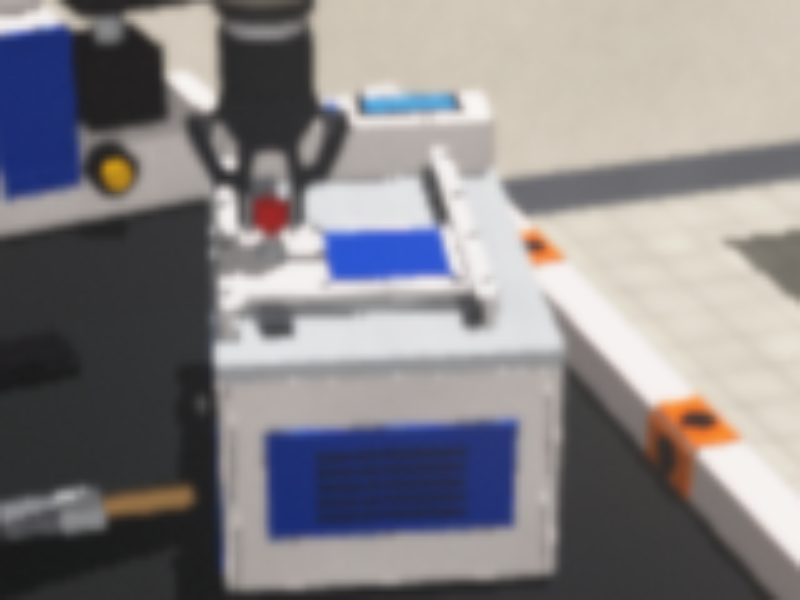

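View pics/wrist2.png

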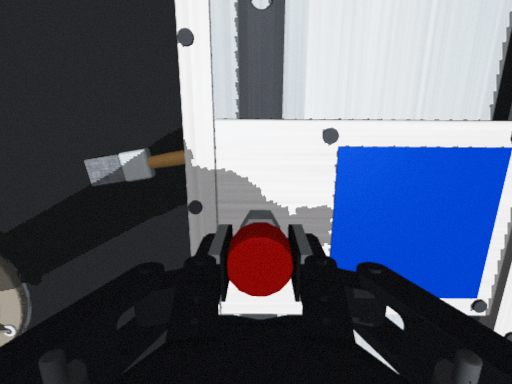

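>>> {"api": "move_arm", "payload": {
  "gripper": [0, 0, 0, 0],
  "xyz": [
    [0, 0, -0.25],
    [0, 0, -0.25],
    [0.4, 0, -0.25],
    [1, 0, -0.25]
  ],
  "twist": [0, 0, 0, 0]
}}

```text
t: 4.38
eef_pos: [0.5451, 0.1191, 0.3409]
tool_rot: [-0.001, 0.779, 0.627, -0.003]
contact_force: [-6.9, -1.4, -10.0]
gripper_width: 0.351
```

>>> {"api": "move_arm", "payload": {
  "gripper": [0, 0, 0, 0, 0],
  "xyz": [
    [2.5, 0, 0],
    [5, 0, 0],
    [7.5, 0, 0],
    [9.5, 0, 0],
    [11, 0, 0]
  ],
  "twist": [0, 0, 0, 0, 0]
}}

```text
t: 4.8
eef_pos: [0.5692, 0.229, 0.3409]
tool_rot: [-0.0, 0.778, 0.628, -0.002]
contact_force: [-5.6, -1.6, -10.6]
gripper_width: 0.348
```

>>> {"api": "move_arm", "payload": {
  "gripper": [0, 0],
  "xyz": [
    [0, 0, 0],
    [0.3, 0, 0]
  ],
  "twist": [0, 0]
}}

```text
t: 4.97
eef_pos: [0.5698, 0.2315, 0.3414]
tool_rot: [-0.001, 0.778, 0.628, -0.002]
contact_force: [-6.7, -1.3, -8.9]
gripper_width: 0.351
```

```bash
python3 - <<'E'
from h import *
w=read_camera('wrist');cv2.imwrite('pics/w3.png',w['pixels'][:,:,::-1])
o=get_obs();print(o['t'],o['eef_pos'],o['contact_force'])
d=o['eef_pos'][:2]-np.array([.5433,.1116]);print(np.linalg.norm(d),np.degrees(np.arctan2(d[0],d[1])))
E
```

```text
5.0167 [0.56980125 0.23143296 0.34148487] [ -5.55590982   4.30246229 -10.78727477]
0.12272838060021132 12.470337259231917
```

View pics/w3.png

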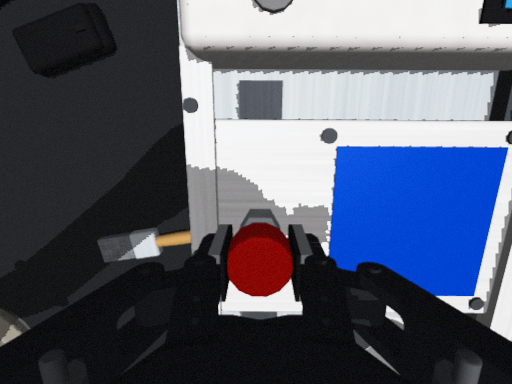

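>>> {"api": "move_arm", "payload": {
  "gripper": [0, 0, 0, 0],
  "xyz": [
    [0.1, 0, 0.5],
    [0.3, 0, 0.6],
    [0.5, 0, 0.6],
    [0.7, 0, 0.6]
  ],
  "twist": [0, 0, 0, 0]
}}

```text
t: 5.35
eef_pos: [0.571, 0.2368, 0.3366]
tool_rot: [-0.001, 0.778, 0.628, -0.002]
contact_force: [-8.2, -1.1, -7.9]
gripper_width: 0.348
```

>>> {"api": "move_arm", "payload": {
  "gripper": [0, 0, 0, 0, 0],
  "xyz": [
    [0.1, 0, 0.1],
    [0.2, 0, 0.1],
    [0.3, 0, 0.2],
    [0.4, 0, 0.2],
    [0.4, 0, 0.2]
  ],
  "twist": [0, 0, 0, 0, 0]
}}

```text
t: 5.77
eef_pos: [0.5717, 0.2397, 0.3338]
tool_rot: [-0.0, 0.779, 0.627, -0.003]
contact_force: [-8.1, -2.5, -7.6]
gripper_width: 0.348
```

>>> {"api": "move_arm", "payload": {
  "gripper": [0, 0, 0, 0],
  "xyz": [
    [0, 0, 0.3],
    [0, 0, 0.5],
    [0, 0, 0.5],
    [0, 0, 0.5]
  ],
  "twist": [0, 0, 0, 0]
}}

```text
t: 6.1
eef_pos: [0.5717, 0.2397, 0.3298]
tool_rot: [-0.0, 0.779, 0.627, -0.002]
contact_force: [-11.0, -2.5, -1.8]
gripper_width: 0.35
```

```bash
python3 - <<'E'
from h import *
w=read_camera('wrist');cv2.imwrite('pics/w4.png',w['pixels'][:,:,::-1])
o=get_obs();print(o['t'],o['eef_pos'],o['contact_force'])
E
```

```text
6.15 [0.57171862 0.23973671 0.32982502] [-10.13122338  -3.52409101  -1.96821849]
```

View pics/w4.png

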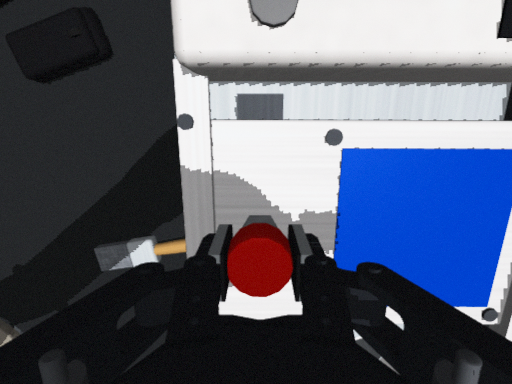

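>>> {"api": "move_arm", "payload": {
  "gripper": [0, 0, 0],
  "xyz": [
    [-0.3, 0, 0],
    [-0.4, 0, 0],
    [-0.4, 0, 0]
  ],
  "twist": [0, 0, 0]
}}

```text
t: 6.4
eef_pos: [0.5712, 0.2378, 0.3299]
tool_rot: [-0.001, 0.778, 0.628, -0.001]
contact_force: [-7.7, 2.1, -5.2]
gripper_width: 0.345
```

>>> {"api": "move_arm", "payload": {
  "gripper": [0, 0, 0],
  "xyz": [
    [-0.3, 0, 0],
    [-0.4, 0, 0],
    [-0.4, 0, 0]
  ],
  "twist": [0, 0, 0]
}}

```text
t: 6.65
eef_pos: [0.5708, 0.2366, 0.3302]
tool_rot: [-0.002, 0.778, 0.629, 0.002]
contact_force: [-4.9, 8.5, -8.3]
gripper_width: 0.349
```

>>> {"api": "move_arm", "payload": {
  "gripper": [0, 0.4, 1, 1, 1],
  "xyz": [
    [0.5, 0, 0],
    [0.5, 0, 0],
    [0.5, 0, 0],
    [0.5, 0, 0],
    [0.5, 0, 0]
  ],
  "twist": [0, 0, 0, 0, 0]
}}

```text
t: 7.07
eef_pos: [0.5742, 0.238, 0.3311]
tool_rot: [0.001, 0.779, 0.627, 0.002]
contact_force: [0.4, -0.3, -0.5]
gripper_width: 0.812
```

>>> {"api": "move_arm", "payload": {
  "gripper": [1, 1, 1, 1, 1],
  "xyz": [
    [0, 0, 0],
    [0, 0, -2],
    [0, 0, -5],
    [-2, 0, -9],
    [-6, 0, -9]
  ],
  "twist": [0, 0, 0, 0, 0]
}}

```text
t: 7.48
eef_pos: [0.5617, 0.1859, 0.4264]
tool_rot: [0.0, 0.776, 0.631, 0.006]
contact_force: [1.5, -0.2, 1.3]
gripper_width: 1.001
```

>>> {"api": "move_arm", "payload": {
  "gripper": [1, 1, 1, 1, 1],
  "xyz": [
    [-4, 0, 0],
    [-8, 2, 0],
    [-10, 4, 0],
    [-10, 4, 0],
    [-10, 4, 0]
  ],
  "twist": [0, 0, 0, 0, 0]
}}

```text
t: 7.9
eef_pos: [0.5787, 0.0714, 0.4199]
tool_rot: [0.001, 0.78, 0.626, 0.0]
contact_force: [-0.5, 0.6, -0.4]
gripper_width: 1.002
```

```bash
python3 - <<'E'
from h import *
w=read_camera('wrist');cv2.imwrite('pics/w5.png',w['pixels'][:,:,::-1])
s=read_camera('side');cv2.imwrite('pics/s5z.png',cv2.resize(s['pixels'][110:230,190:350,::-1],None,fx=5,fy=5))
o=get_obs();print(o['t'],o['eef_pos'],o['tool_rot'],o['contact_force'])
for b in blob(w,'red')[:2]: print(b,ray(w,b[2],.2845))
print(spot_point('knob','side'),spot_point('funnel','wrist')[:2],spot_point('funnel','side')[:2],spot_point('cover_top','wrist')[:2],spot_point('preform_green_mid','side')[:2])
E
```

```text
8.0 [0.57789456 0.07502621 0.41956822] [-1.81641733e-04  7.78035679e-01  6.28219947e-01  3.83313372e-04] [0.1959422  0.57399176 0.11380238]
(3, [473, 131, 2, 3], [473.3, 132.0]) [0.74099889 0.092364   0.2845    ]
(1, [489, 349, 1, 1], [489.0, 349.0]) [ 0.75024912 -0.10282286  0.2845    ]
[{'centre': [0.5721, 0.2348, 0.2759], 'p': 0.47}, {'centre': [0.4799, -0.3322, 0.0015], 'p': 0.19}] [{'centre': [0.6234, 0.0891, 0.2289], 'p': 0.8}] [{'centre': [0.626, 0.0909, 0.2324], 'p': 0.76}] [] [{'centre': [0.3982, -0.3504, 0.0371], 'p': 0.5}, {'centre': [0.4873, -0.335, 0.0334], 'p': 0.24}]
```

View pics/w5.png

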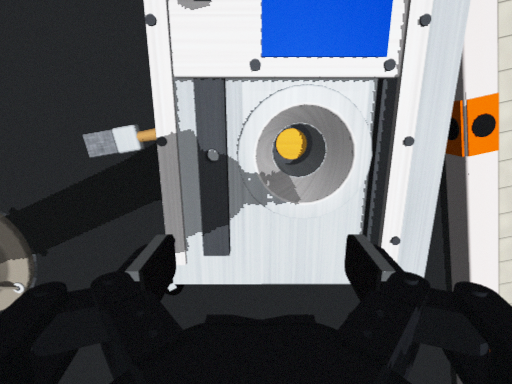

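View pics/s5z.png

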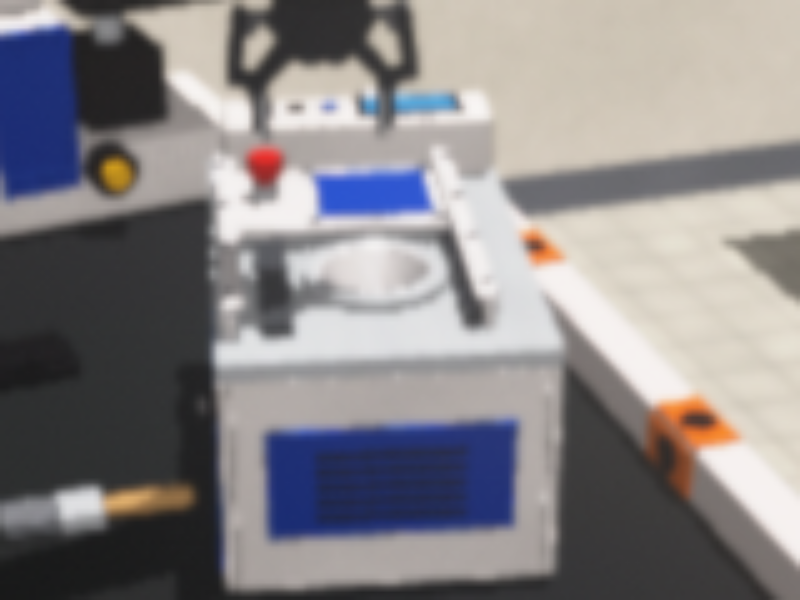

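>>> {"api": "move_arm", "payload": {
  "gripper": [1, 1, 1, 1, 1],
  "xyz": [
    [-3, -0.5, 0],
    [-7, -1.2, 0],
    [-11, -2, 0],
    [-15, -2.7, 0],
    [-19, -3.3, 0]
  ],
  "twist": [0, 0, 0, 0, 0]
}}

```text
t: 8.67
eef_pos: [0.5045, -0.1055, 0.4196]
tool_rot: [0.0, 0.778, 0.629, 0.0]
contact_force: [0.5, -0.2, 0.9]
gripper_width: 1.0
```

>>> {"api": "move_arm", "payload": {
  "gripper": [1, 1, 1, 1, 1],
  "xyz": [
    [-4, -0.7, 0],
    [-8, -1.4, 0],
    [-12, -2, 0],
    [-15.5, -2.7, 2],
    [-19, -3.3, 4]
  ],
  "twist": [0, 0, 0, 0, 0]
}}

```text
t: 9.08
eef_pos: [0.4327, -0.2849, 0.3803]
tool_rot: [0.002, 0.778, 0.628, 0.001]
contact_force: [0.8, -0.1, -0.7]
gripper_width: 0.996
```

>>> {"api": "move_arm", "payload": {
  "gripper": [1, 1, 1, 1, 1],
  "xyz": [
    [-3.5, -0.6, 2],
    [-7, -1.1, 4],
    [-10, -1.6, 6.5],
    [-13, -2.2, 9],
    [-13.5, -2.2, 10]
  ],
  "twist": [0, 0, 0, 0, 0]
}}

```text
t: 9.5
eef_pos: [0.3789, -0.4141, 0.2765]
tool_rot: [-0.001, 0.78, 0.626, -0.002]
contact_force: [-0.8, -0.2, 0.1]
gripper_width: 0.998
```

>>> {"api": "move_arm", "payload": {
  "gripper": [1, 1],
  "xyz": [
    [0, 0, 0],
    [0, 0, 0]
  ],
  "twist": [0, 0]
}}

```text
t: 9.67
eef_pos: [0.3836, -0.4099, 0.2792]
tool_rot: [-0.001, 0.778, 0.628, 0.0]
contact_force: [0.4, -0.1, 0.7]
gripper_width: 0.999
```

```bash
python3 - <<'E'
from h import *
w=read_camera('wrist');cv2.imwrite('pics/w6.png',w['pixels'][:,:,::-1])
o=get_obs();print(o['t'],o['eef_pos'],o['tool_rot'],o['q'])
for b in blob(w,'green')[:2]: print(b,ray(w,b[2],.068))
for q in ['preform_green_mid','preform_brown_mid','tray']: print(spot_point(q,'wrist')[:2])
E
```

```text
9.7167 [ 0.38432555 -0.4095541   0.28001581] [1.70242793e-04 7.77674741e-01 6.28666653e-01 4.55069201e-04] [ 0.41861372  0.32580048  0.35789052  1.87556735 -0.13799912  0.96358458
  0.62703891]
(1735, [239, 94, 47, 48], [262.4, 117.9]) [ 0.40084206 -0.3474619   0.068     ]
[{'centre': [0.401, -0.3486, 0.0382], 'p': 0.74}, {'centre': [0.567, -0.3266, 0.0356], 'p': 0.21}]
[{'centre': [0.4834, -0.3383, 0.0379], 'p': 0.85}]
[{'centre': [0.4827, -0.3356, -0.0005], 'p': 0.82}]
```

View pics/w6.png

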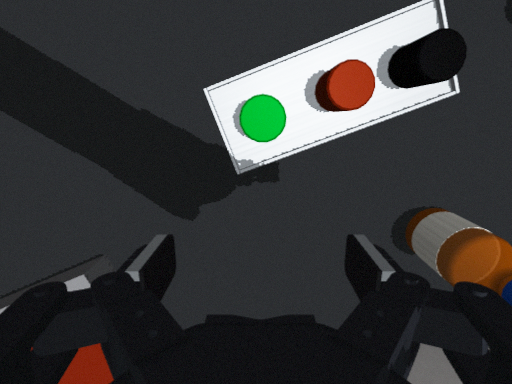

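>>> {"api": "move_arm", "payload": {
  "gripper": [1, 1, 1, 1, 1],
  "xyz": [
    [2, 0.1, 1.5],
    [4, 0.2, 3],
    [6.4, 0.3, 5],
    [6.4, 0.3, 6],
    [6.4, 0.3, 6]
  ],
  "twist": [0.12, 0.24, 0.36, 0.48, 0.6]
}}

```text
t: 10.28
eef_pos: [0.4003, -0.3454, 0.2181]
tool_rot: [-0.001, 0.929, 0.369, -0.0]
contact_force: [0.0, -0.1, 0.8]
gripper_width: 0.996
```

>>> {"api": "move_arm", "payload": {
  "gripper": [1, 1, 1, 1, 1],
  "xyz": [
    [0, 0, 0],
    [0, 0, 0],
    [0, 0, 0],
    [0, 0, 0],
    [0, 0, 0]
  ],
  "twist": [0.12, 0.24, 0.36, 0.48, 0.6]
}}

```text
t: 10.7
eef_pos: [0.4007, -0.3479, 0.2204]
tool_rot: [0.0, 0.997, 0.077, 0.001]
contact_force: [-0.1, -0.5, -0.3]
gripper_width: 0.999
```

>>> {"api": "move_arm", "payload": {
  "gripper": [1, 1],
  "xyz": [
    [0, 0, 0],
    [0, 0, 0]
  ],
  "twist": [0, 0]
}}

```text
t: 10.87
eef_pos: [0.4004, -0.348, 0.22]
tool_rot: [0.0, 0.997, 0.081, 0.001]
contact_force: [-0.6, 0.4, -0.5]
gripper_width: 1.001
```

```bash
python3 - <<'E'
from h import *
w=read_camera('wrist');cv2.imwrite('pics/w7.png',w['pixels'][:,:,::-1])
o=get_obs();print(o['t'],o['eef_pos'],o['tool_rot'],o['q'])
q=o['tool_rot'];a=2*np.arctan2(q[2],q[1]);tx=np.array([np.cos(a),np.sin(a)]);ty=np.array([np.sin(a),-np.cos(a)])
d=np.array([.4008,-.3475])-o['eef_pos'][:2];print(np.degrees(a),d@tx*100,d@ty*100)
for b in blob(w,'green')[:2]: print(b,ray(w,b[2],.068))
E
```

```text
10.9167 [ 0.40021233 -0.34814996  0.21993864] [1.37466814e-04 9.96682177e-01 8.13899508e-02 5.43496364e-04] [ 0.12488233  0.3881309   0.59297422  2.01196568 -0.29324532  0.8235041
 -0.52305483]
9.336930713240813 0.06853319500694788 -0.05460074170331875
(2667, [233, 162, 55, 64], [260.2, 194.7]) [ 0.40553681 -0.34713411  0.068     ]
```

View pics/w7.png

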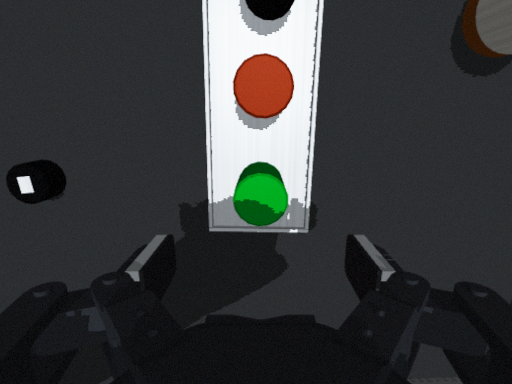

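>>> {"api": "move_arm", "payload": {
  "gripper": [1, 1, 1, 1, 1],
  "xyz": [
    [0.1, -0.05, 3],
    [0.1, -0.05, 6],
    [0.1, -0.05, 9],
    [0.1, -0.05, 11],
    [0.1, -0.05, 11]
  ],
  "twist": [0, 0, 0, 0, 0]
}}

```text
t: 11.33
eef_pos: [0.399, -0.3462, 0.1062]
tool_rot: [-0.002, 0.997, 0.081, -0.002]
contact_force: [0.6, 0.7, -0.3]
gripper_width: 1.0
```

>>> {"api": "move_arm", "payload": {
  "gripper": [0.3, 0.3, 0.3, 0.3, 0.3],
  "xyz": [
    [0, 0, 0],
    [0, 0, 0],
    [0, 0, 0],
    [0, 0, 0],
    [0, 0, 0]
  ],
  "twist": [0, 0, 0, 0, 0],
  "squeeze": 40
}}

```text
t: 11.75
eef_pos: [0.4013, -0.3487, 0.1112]
tool_rot: [0.001, 0.997, 0.079, 0.001]
contact_force: [0.1, 0.8, 5.5]
gripper_width: 0.525
```

>>> {"api": "move_arm", "payload": {
  "gripper": [0.3, 0.3, 0.3, 0.3, 0.3],
  "xyz": [
    [0, 0, 0],
    [0, 0, 0],
    [0, 0, -1],
    [0, 0, -4],
    [0, 0, -8]
  ],
  "twist": [0, 0, 0, 0, 0]
}}

```text
t: 12.17
eef_pos: [0.3991, -0.3469, 0.1893]
tool_rot: [-0.001, 0.997, 0.079, -0.002]
contact_force: [0.9, -0.2, -1.1]
gripper_width: 0.526
```

>>> {"api": "move_arm", "payload": {
  "gripper": [0.3, 0.3, 0.3, 0.3, 0.3],
  "xyz": [
    [0, 0, -4],
    [0, 0, -8],
    [0, 0, -12],
    [0, 0, -16],
    [0, 0, -20]
  ],
  "twist": [-0.12, -0.24, -0.36, -0.48, -0.6]
}}

```text
t: 12.58
eef_pos: [0.3992, -0.3479, 0.3928]
tool_rot: [0.001, 0.928, 0.372, 0.001]
contact_force: [1.0, -0.9, -1.2]
gripper_width: 0.522
```

>>> {"api": "move_arm", "payload": {
  "gripper": [0.3, 0.3, 0.3, 0.3, 0.3],
  "xyz": [
    [0, 0, -3],
    [0, 0, -3],
    [0, 0, -3],
    [0, 0, -3],
    [0, 0, -3]
  ],
  "twist": [-0.12, -0.24, -0.36, -0.48, -0.6]
}}

```text
t: 13.0
eef_pos: [0.3995, -0.348, 0.4207]
tool_rot: [0.001, 0.777, 0.63, 0.0]
contact_force: [-0.2, 0.7, -0.8]
gripper_width: 0.525
```

>>> {"api": "move_arm", "payload": {
  "gripper": [0.3, 0.3],
  "xyz": [
    [0, 0, 0],
    [0, 0, 0]
  ],
  "twist": [0, 0]
}}

```text
t: 13.17
eef_pos: [0.3998, -0.3481, 0.4202]
tool_rot: [0.0, 0.78, 0.626, 0.0]
contact_force: [-0.2, 0.2, -1.1]
gripper_width: 0.527
```

```bash
python3 - <<'E'
from h import *
w=read_camera('wrist');cv2.imwrite('pics/w8.png',w['pixels'][:,:,::-1])
s=read_camera('side');c=proj(s,[.4,-.348,.35]).astype(int);print(c)
x,y=max(c[0]-60,0),max(c[1]-60,0)
cv2.imwrite('pics/s8.png',cv2.resize(s['pixels'][y:y+130,x:x+130,::-1],None,fx=4.5,fy=4.5))
o=get_obs();print(o['t'],o['eef_pos'],o['tool_rot'],o['contact_force'],o['gripper_width'])
q=o['tool_rot'];a=2*np.arctan2(q[2],q[1]);tx=np.array([np.cos(a),np.sin(a)]);ty=np.array([np.sin(a),-np.cos(a)])
# funnel from earlier wrist image (pose 5) : t fixed offset
import json
off=-w['R'].T@w['t']-o['eef_pos'];print('camoff tool',off[:2]@tx,off[:2]@ty,off[2])
E
```

```text
[235 197]
13.2667 [ 0.40003605 -0.34801937  0.41983927] [1.83854129e-04 7.79369655e-01 6.26564357e-01 1.12053366e-04] [ 0.48421484 -0.02500749 -0.62090667] 0.524566931845596
camoff tool 0.06680979600947198 0.0012344281299917028 0.07079823448307271
```

View pics/s8.png

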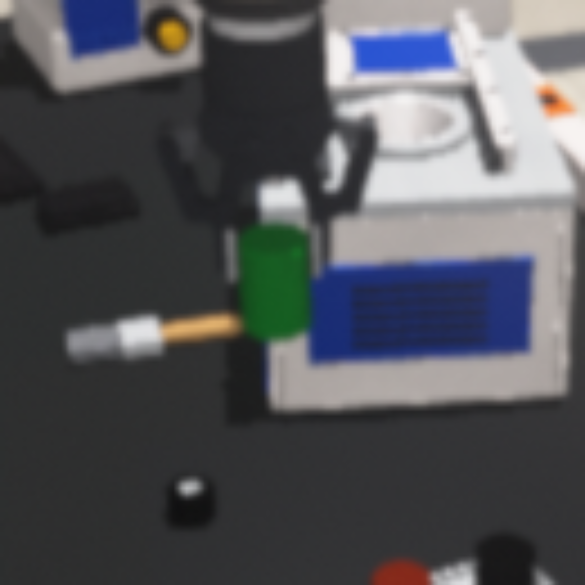

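View pics/w8.png

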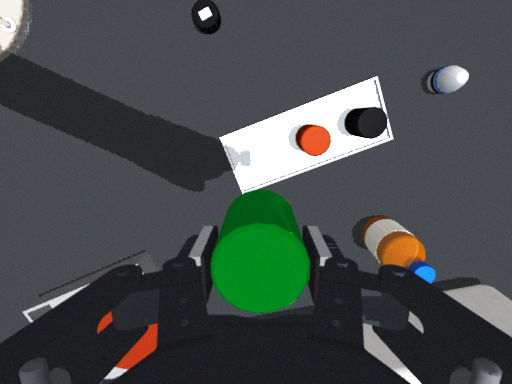

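```bash
python3 - <<'E'
from h import *
o=get_obs();w=read_camera('wrist')
q=o['tool_rot'];a=2*np.arctan2(q[2],q[1])
p=o['eef_pos'];P=ray(w,(260,265),p[2]-.042)
a5=2*np.arctan2(.62822,.778036)
def rz(t):return np.array([[np.cos(t),-np.sin(t),0],[np.sin(t),np.cos(t),0],[0,0,1]])
tx=np.array([np.cos(a),np.sin(a)]);ty=np.array([np.sin(a),-np.cos(a)])
d=(P-p)[:2];print('preform off tool',d@tx,d@ty)
D=rz(a5-a)
off=D@(-w['R'].T@w['t']-p);p5=np.array([.57789,.07503,.41957])
w5=dict(w);w5['R']=w['R']@D.T;w5['t']=-w5['R']@(p5+off)
im=cv2.imread('pics/w5.png')
for uv in [(306,151),(305,153.5)]: print(ray(w5,uv,.231))
print('bore',ray(w5,(299.5,150),.191))
F=ray(w5,(305.5,152),.231)
d=F[:2]-P[:2];print('F',F,'move cm',d@tx*100,d@ty*100, 'net d (.6245,.091)',(np.array([.6245,.0905])-P[:2])@tx*100,(np.array([.6245,.0905])-P[:2])@ty*100)
E
```

```text
preform off tool 0.0029919855943057196 0.001657295405135237
[0.62805948 0.10050616 0.231     ]
[0.62678326 0.09844992 0.231     ]
bore [0.62689962 0.09685516 0.191     ]
F [0.62746045 0.09970392 0.231     ] move cm 48.31357419402714 12.427060337285555 net d (.6245,.091) 47.35107251963001 12.335659002670365
```

>>> {"api": "move_arm", "payload": {
  "gripper": [0.3, 0.3, 0.3, 0.3, 0.3],
  "xyz": [
    [2, 0.6, 0],
    [6, 1.8, 0],
    [10, 3, 0],
    [14, 4.2, 0],
    [18, 5.4, 0]
  ],
  "twist": [0, 0, 0, 0, 0]
}}

```text
t: 13.73
eef_pos: [0.4915, -0.1822, 0.4197]
tool_rot: [0.0, 0.779, 0.627, 0.0]
contact_force: [0.7, -0.2, -1.6]
gripper_width: 0.53
```

>>> {"api": "move_arm", "payload": {
  "gripper": [0.3, 0.3, 0.3, 0.3, 0.3],
  "xyz": [
    [4, 1.2, 0],
    [8, 2.4, 0],
    [12, 3.6, 0],
    [16, 4.8, 0],
    [18, 5.4, 0]
  ],
  "twist": [0, 0, 0, 0, 0]
}}

```text
t: 14.15
eef_pos: [0.5835, -0.0131, 0.419]
tool_rot: [-0.001, 0.777, 0.63, 0.001]
contact_force: [0.9, 1.4, -1.9]
gripper_width: 0.523
```

>>> {"api": "move_arm", "payload": {
  "gripper": [0.3, 0.3, 0.3, 0.3, 0.3],
  "xyz": [
    [3, 1, 0],
    [5, 1.6, 0],
    [5, 1.6, 0],
    [5, 1.6, 0],
    [5, 1.6, 0]
  ],
  "twist": [0, 0, 0, 0, 0]
}}

```text
t: 14.57
eef_pos: [0.6079, 0.0254, 0.4192]
tool_rot: [0.0, 0.779, 0.627, -0.001]
contact_force: [-1.0, -0.1, -0.7]
gripper_width: 0.525
```

```bash
python3 - <<'E'
from h import *
w=read_camera('wrist');cv2.imwrite('pics/w9.png',w['pixels'][:,:,::-1])
np.savez('w9.npz',**{k:w[k] for k in w})
o=get_obs();print(o['t'],o['eef_pos'],o['tool_rot'],o['joint_vel'].round(3) if hasattr(o['joint_vel'],'round') else 0)
print(spot_point('funnel','wrist')[:2],spot_point('funnel','scene')[:2],spot_point('funnel','side')[:2])
E
```

```text
14.6167 [0.60778692 0.02478476 0.41943757] [ 2.40446267e-04  7.79058677e-01  6.26950873e-01 -3.51013382e-04] [ 0.009 -0.008  0.002  0.002 -0.003 -0.001  0.003]
[{'centre': [0.6247, 0.0895, 0.2291], 'p': 0.84}] [{'centre': [0.6257, 0.0934, 0.2277], 'p': 0.61}] [{'centre': [0.6265, 0.0918, 0.2301], 'p': 0.7}]
```

View pics/w9.png

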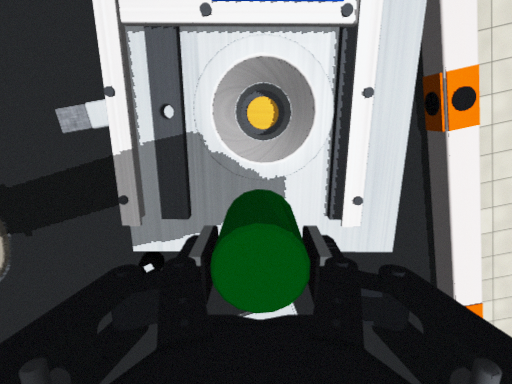

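```bash
python3 - <<'E'
from h import *
w=dict(np.load('w9.npz'));o=get_obs();p=o['eef_pos']
print('optical axis',w['R'][2])
q=o['tool_rot'];a=2*np.arctan2(q[2],q[1]);tx=np.array([np.cos(a),np.sin(a)]);ty=np.array([np.sin(a),-np.cos(a)])
print('mouth',ray(w,(263,109),.231),'outer ring',ray(w,(263.5,107),.231),'seat',ray(w,(262,112.5),.116),'bore',ray(w,(263.,110.5),.191))
print('preform top (260,265)',ray(w,(260,265),p[2]-.042),'foot', p)
for z in(-.042,-.106): print(proj(w,p+[0,0,z]))
b=p[:2]
for X in [(.626,.0925),ray(w,(263,109),.231)[:2]]:
    d=np.array(X)-b;print(d@tx*100,d@ty*100)
v=w['pixels'];hsv=cv2.cvtColor(v,cv2.COLOR_RGB2HSV)
print([int(np.abs(x)) for x in []])
for r in (140,):pass
gm=((hsv[...,0]>45)&(hsv[...,0]<80)&(hsv[...,1]>120))
ys,xs=np.nonzero(gm);print('green',xs.min(),xs.max(),ys.min(),ys.max())
ym=((hsv[...,0]>15)&(hsv[...,0]<32)&(hsv[...,1]>150))
n,l,st,ce=cv2.connectedComponentsWithStats(ym.astype(np.uint8));print(st[1:][st[1:,4]>100],ce[1:][st[1:,4]>100])
E
```

```text
optical axis [-0.05580757 -0.25568659 -0.9651476 ]
mouth [0.62728319 0.09478775 0.231     ] outer ring [0.62806195 0.09633783 0.231     ] seat [0.62676634 0.09281248 0.116     ] bore [0.62754043 0.0940317  0.191     ]
preform top (260,265) [0.61014368 0.0281292  0.37767975] foot [0.60781113 0.02487752 0.41967975]
[256.41384906 272.42804081]
[257.59368786 220.52436177]
6.994712155202336 0.3321962879830495
7.24561970549584 0.4086772727502101
[]
green 20 500 97 383
[[447  65  32  35 435]
 [247  96  32  33 811]
 [449 101  27  30 235]] [[460.71264368  78.25517241]
 [262.23797781 112.39704069]
 [458.42553191 116.8893617 ]]
```

>>> {"api": "move_arm", "payload": {
  "gripper": [0.3, 0.3, 0.3, 0.3, 0.3],
  "xyz": [
    [3.5, 0.2, 0],
    [6.95, 0.3, 0],
    [6.95, 0.3, 3],
    [6.95, 0.3, 6],
    [6.95, 0.3, 6]
  ],
  "twist": [0, 0, 0, 0, 0]
}}

```text
t: 15.18
eef_pos: [0.623, 0.0932, 0.3535]
tool_rot: [-0.002, 0.778, 0.628, -0.005]
contact_force: [-0.8, -1.0, -2.5]
gripper_width: 0.527
```

>>> {"api": "move_arm", "payload": {
  "gripper": [0.3, 0.3, 0.3, 0.3, 0.3],
  "xyz": [
    [0, 0, 1.5],
    [0, 0, 3],
    [0, 0, 4.5],
    [0, 0, 5.7],
    [0, 0, 5.7]
  ],
  "twist": [0, 0, 0, 0, 0]
}}

```text
t: 15.6
eef_pos: [0.6249, 0.0925, 0.3009]
tool_rot: [-0.001, 0.779, 0.627, -0.002]
contact_force: [-0.5, 0.6, -1.7]
gripper_width: 0.523
```

```bash
python3 - <<'E'
from h import *
w=read_camera('wrist');cv2.imwrite('pics/w10.png',w['pixels'][:,:,::-1])
s=read_camera('side');cv2.imwrite('pics/s10.png',cv2.resize(s['pixels'][110:230,190:350,::-1],None,fx=5,fy=5))
o=get_obs();print(o['t'],o['eef_pos'],o['contact_force'])
E
```

```text
15.7 [0.62595656 0.09295323 0.30322773] [ 0.17151939 -0.89614767 -0.79462032]
```

View pics/w10.png

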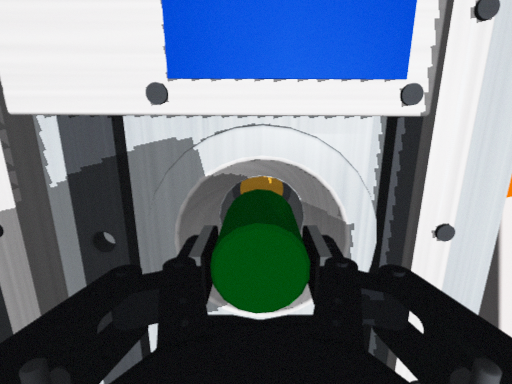

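View pics/s10.png

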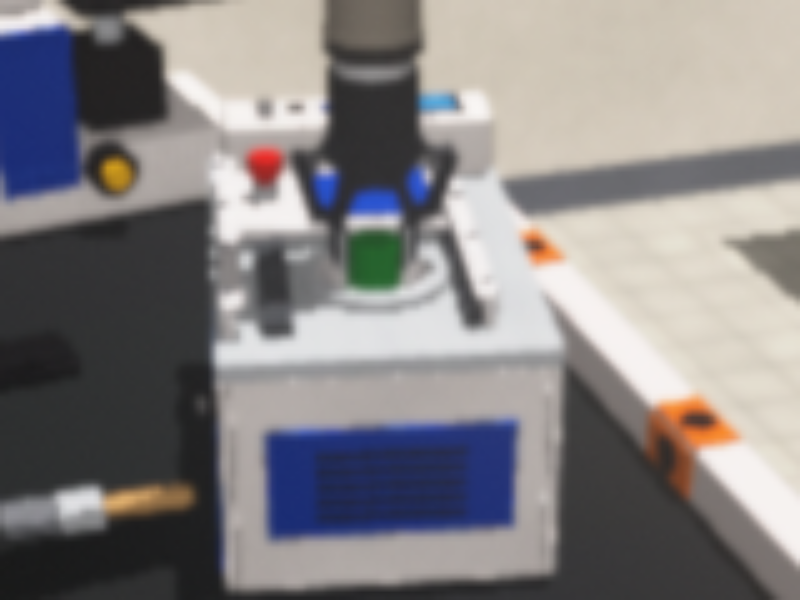

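>>> {"api": "move_arm", "payload": {
  "gripper": [1, 1, 1, 1, 1],
  "xyz": [
    [0, 0, 0],
    [0, 0, 0],
    [0, 0, 0],
    [0, 0, 0],
    [0, 0, 0]
  ],
  "twist": [0, 0, 0, 0, 0]
}}

```text
t: 16.12
eef_pos: [0.6259, 0.0935, 0.3029]
tool_rot: [0.0, 0.778, 0.628, 0.0]
contact_force: [0.1, 0.4, -0.1]
gripper_width: 1.0
```

>>> {"api": "move_arm", "payload": {
  "gripper": [1, 1, 1, 1, 1],
  "xyz": [
    [0, 0, -2],
    [0, 0, -5],
    [0, 0, -9],
    [-4, 0, -12],
    [-7, 0, -14]
  ],
  "twist": [0, 0, 0, 0, 0]
}}

```text
t: 16.53
eef_pos: [0.6116, 0.0292, 0.4432]
tool_rot: [0.0, 0.777, 0.63, 0.001]
contact_force: [1.9, -0.5, -0.7]
gripper_width: 1.001
```

>>> {"api": "move_arm", "payload": {
  "gripper": [1, 1, 1],
  "xyz": [
    [0, 0, 0],
    [0, 0, 0],
    [0, 0, 0]
  ],
  "twist": [0, 0, 0]
}}

```text
t: 16.78
eef_pos: [0.6112, 0.0274, 0.4409]
tool_rot: [-0.0, 0.778, 0.628, 0.0]
contact_force: [0.0, 0.5, 0.1]
gripper_width: 0.996
```

```bash
python3 - <<'E'
from h import *
w=read_camera('wrist');cv2.imwrite('pics/w11.png',w['pixels'][:,:,::-1])
s=read_camera('side');cv2.imwrite('pics/s11.png',cv2.resize(s['pixels'][100:310,180:360,::-1],None,fx=2.8,fy=2.8))
o=get_obs();print(o['t'],o['eef_pos'],o['contact_force'])
for b in blob(w,'green')[:3]: print(b,ray(w,b[2],.18))
print(spot_point('preform_green_mid','wrist')[:1],spot_point('mould_seat','wrist')[:1],spot_point('knob','side')[:1])
E
```

```text
16.8833 [0.61112638 0.02871992 0.43975187] [ 0.30552045 -0.30154793  0.21319378]
(1345, [241, 94, 41, 43], [261.3, 115.1]) [0.6284849  0.09250605 0.18      ]
[{'centre': [0.6258, 0.0927, 0.1499], 'p': 0.69}] [] [{'centre': [0.5717, 0.2351, 0.2751], 'p': 0.61}]
```

View pics/w11.png

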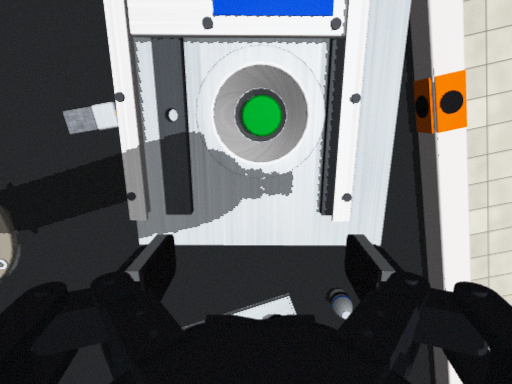

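View pics/s11.png

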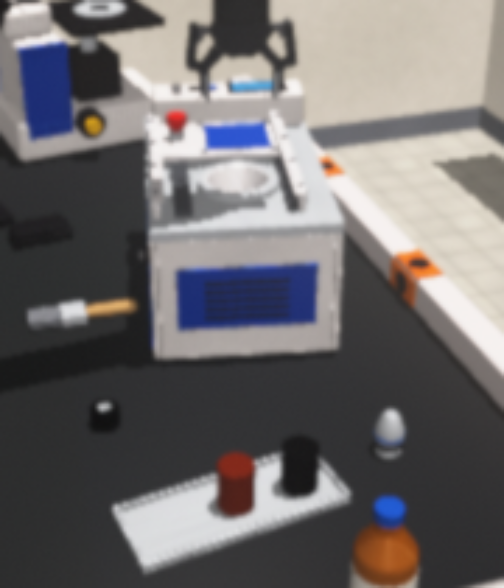

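```bash
python3 -c "
from station import *
print(hand_in())"
```

```text
the job is handed in; nothing more can be done
None
```

The cover is open and locked, and the green preform is standing in the mould. I handed the job in at about 17 s of the 58 s allowed.

**What I did:** I pulled the red knob up about 10 to 12 mm and slid the cover about 130 mm towards the console. I then lowered the knob until the plunger dropped into the open hole. Next I gripped the green preform near its top, moved it over the funnel, and released it upright with its foot just above the bore.

**Last checks:**
- **Plunger home:** The knob's middle reads 275 mm above the bench, the pin-home height. A light pull back towards shut met about 8.5 N and the cover stopped after about 3 mm. Plain sliding takes about 2 N, so it is locked.
- **Preform standing:** The wrist view shows its round end centred in the bore. Its middle is at z ≈ 0.150 m, against an expected 0.148 m for standing on the seat.
- **Rest of the bench:** The brown and black preforms, mount, brush, bottle and objective look undisturbed. I did not re-measure them.
- **Robot:** The arm is clear of everything and reads almost no outside force.

**Disagreement:** My estimates of the funnel centre differed by up to about 9 mm. The largest outlier came from a picture taken just after a move. I measured again from a settled picture directly above the funnel, where they agreed to about 5 mm. I used a value in the middle, and the preform went down cleanly.

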